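Unscrew the prism housing and take out its prism

ROBOT

A 6-joint arm with a two-finger parallel gripper is mounted at the origin on the work surface. World frame = base frame: x ahead of the robot, y to its left, z up, the work surface at z = 0. Lengths are in m, angles in degrees, forces in N, time in s.
With the tool pointing down it reaches from about 0.4 to 0.825 m from the base axis. Payload 7 kg.
Tool frame: the origin (TCP) lies between the finger pads; the fingertips stand 19 mm ahead of it and the grasp point (between the pads) is the TCP; z points along the fingers, y is the line along which they close (so a half turn about z gives the same grasp; the last joint's range is limited). The gripper opens to 88 mm and grips with 3 to 60 N. Pads are 19 mm wide; open, the fingers measure 130 mm over their backs; the gripper's body (78 mm by 193 mm) begins 47 mm behind the grasp point.
Start: joints at [-50.701, 20.546, 0.682, 0, -70.136, -16.507], TCP at [0.261, -0.622, 0.218] pointing down, gripper open.
Joint ranges: [-176.03, 176.03], [-82.01, 121.73], [-58.28, 71.71], [-173.87, 95.51], [-174.79, -0.11], [-173.66, 173.66]. Speed limits (degrees/s): [136.94, 136.94, 172.46, 180, 180, 180].

INTERFACE

Orientations are given as [roll, pitch, yaw] about the fixed x, y, z axes, in that order (R = Rz(yaw) Ry(pitch) Rx(roll)).
In Python, from plant import r gives the robot as it stands. The module is installed in compiled form; this text tells all that it offers.
- The arm moves only by the shell command python3 -m pendant 'ROWS' [OPENING] [FORCE]. ROWS is JSON, a list of rows, each a list of 6 numbers: the shift along the tool's x, y, z in mm, then the turn, a rotation vector about the tool's x, y, z in rad. In form: [[tx, ty, tz, wx, wy, wz], ...]. A call has 1 to 20 rows; each row is the pose to reach, as a shift and turn from the pose commanded when the call began, along the tool's axes at that moment; what a row does not reach only later rows make up. A row lasts 1/8 s, in which the tool goes at most 62.5 mm and 10.7 degrees, less where a joint would pass 70% of its speed; a pose out of reach is approached as far as the arm can. A call with a gripper value outside its range is refused whole. OPENING is the finger opening in mm, from 0 to 87.6, set as the call begins (- or left out, the last holds). The fingers move at their own pace and stop on an object; FORCE is the grip in N (left out, the last holds). Time passes only in rows, so rows that repeat a pose let the fingers close. It gives the time, the measured TCP pose, the force, the opening and the grip force at its end, in the units of the state.
- r.get_state(): the state, without advancing time (a new reading comes with each control period).
- r.capture(name): name is "side" or "top" or "wrist"; returns the picture (400x640x3 uint8, red, green, blue); there is no depth.
- r.camera_params(name): a dict with "mtx" (3x3 intrinsics, pixels), "rvec" (rotation vector, rad) and "tvec" (3), from world to camera coordinates, as OpenCV has them; the wrist camera has in their place "mount" (4x4, takes a point from camera to tool coordinates, whose origin is the TCP and whose axes are the flange's). Camera axes: x right, y down, z forward; pixel columns grow to the right and rows downward; lengths in m; the calibration is good to about 2 mm. A picture is of the moment at which its call begins: read the wrist's pose just before it. camera_params takes no time and is no camera call.
- r.close_job(): hands the job in; it is judged then, once.
The state is a dict: "time_s": time; "joints": joint angles; "qd": joint speeds; "joint_torque": joint torques, N m; "tcp_pos": TCP position; "eef_rot": TCP orientation; "contact_force": force on the tool from outside, world axes, zero at the start; "moment": the same for the moment, N m; "gripper_width": finger opening in m; "gripper_force": force on a finger pad.
Only numpy, scipy, OpenCV 4.12 (cv2) and the standard library are available. Lean on these libraries where they do the work, as an engineer would, in place of code of your own. Each camera call takes 0.05 s, during which the arm holds its last target. There are 200 camera calls.

TASK

Unscrew the tall brass cover from the prism housing that is clamped upright to the bench, lift it off and stand it open end down, wholly on the white card. Then lift the prism out of the housing by its brass side plates without touching the glass, and, keeping it upright, stand it on the floor of the clear plastic tub. Set both down rather than drop them, and leave everything else where it is.

Things in the scene. Friction and masses are not known exactly. Their poses are not given: they have to be found in the camera images.
- cover_mid (a point): Middle (on the axis, 37.5 mm above the lower rim) of the brass screw cover: a round cylinder 64 mm across (66 mm at the bead round its lowest 5 mm), 75 mm tall, flat and closed on top, open below, wall 3 mm, about 0.3 kg, screwed tight on the housing at the start. A band of fine ribs 45 to 67 mm up is for gripping. z is its axis.
- cover: The same cover, origin at its lower rim. Right-hand three-start thread: seen from above it unscrews counter-clockwise, climbs 21 mm a turn (3.3 mm per radian, 1 mm of play) and is free about 195 degrees (3.4 rad) from tight; before that it cannot be pulled off. Stiff at first (up to about 1 N m, compressed gasket), then easy; stays where it is left. Inside, three lugs 5 mm up leave a 50 mm opening.
- housing_seat (a point): Prism housing: brass barrel upright in a black ring clamp (86 mm across, ears and thumbscrew on one side) on a 120 mm square black base plate, fixed. Point on its vertical axis where the tight cover's lower rim sits, 75 mm above the bench. Above it: threaded neck 24 mm tall, 56 mm across, and the prism, up to 68 mm above this point; the cover must rise 70 mm to clear it.
- prism_mid (a point): Middle (on the axis, 27 mm above the underside) of the prism in its mount, under the cover at the start: a round brass foot 39 mm across, 6 mm thick, carrying two parallel brass side plates with glass between; 54 mm tall. The plates face +y and -y: 28 mm over the outside, 24 mm wide along x, reaching to the top.
- prism: The same prism and mount, about 0.15 kg, origin at the middle of the foot's underside. It stands loose in a round recess 42 mm across and 10 mm deep in the top of the neck, turned any way about the vertical; its upper 44 mm stand above the neck. Lift it straight up.
- prism_glass: The glass of the prism, part of the mount (same origin and axes as prism): 17 mm along x, so 3.5 mm behind the plates' edges, filling the 20 mm between the plates; its top slants from 4 to 14 mm below theirs. Not to be touched.
- prism_home (a point): The point where prism_mid lies while the prism stands in the housing: on the housing's axis, 41 mm above housing_seat.
- card: The white card, 160 x 160 mm and 1.5 mm thick, flat on the bench and stuck to it. Its origin is the centre of its underside, x and y along its edges.
- tub: The clear plastic tub, open on top, fixed to the bench: 180 mm along its x, 140 mm along its y, 70 mm tall, walls and floor 3 mm thick. Its origin is the centre of its underside (the floor inside is 3 mm higher). A black eyepiece stands in it towards its +x end.
- eyepiece: A black eyepiece, 36 mm across and 31 mm tall, standing in the tub; leave alone. Origin in the middle of its underside.
- magnifier: A black magnifier, 49 mm across and 42 mm tall, standing on the bench; leave alone. Origin in the middle of its underside.
- lens_barrel: A brass lens barrel, 76 mm across and 105 mm tall, glass lens on top, standing loose at the back; leave alone. Origin in the middle of its underside.
- open_tube: An open brass tube, 72 mm across and 130 mm long, lying in a black V-block at the back, its top about 85 mm above the bench; leave alone. Origin at its middle.
- test_plate: A bare aluminium plate 110 x 160 x 4 mm with cut corners, flat on the bench at the left; leave alone. Origin in the middle of its underside.
- lens_brush: A lens brush lying on the bench; leave alone.
- screwdriver: A screwdriver lying on the bench at the right; leave alone.
- cleaner: A white bottle of lens cleaner, 52 mm across and 130 mm tall, standing at the back; leave alone. Origin in the middle of its underside.
Mind the look-alikes: they are no part of the job. Leave any green, pink or purple look-alike of the cover alone.

How it is judged:
By the outcome, as a careful person would: the job done as asked, in the order asked, and still so for the second after the job is handed in, with the robot touching nothing.
It also fails if it takes over 72 s, if anything falls off the work surface, if the arm or the gripper's body presses on something with over 40 N, if the wrist force passes 120 N, or if a joint passes its speed limit or range.

## Working session

There is one attempt and no reset: what is moved stays moved. The work goes in short steps, Python scripts to look and compute and a shell command to move; the robot and the scene stay as the last step left them, time stands still between calls to the robot, and variables do not carry over. Pictures are saved under pics/ and viewed, at most 13 in all, crops included, and the job is handed in when it is done.

```bash
mkdir -p pics; cat > h.py <<'E'
import numpy as np, cv2
from plant import r
from scipy.spatial.transform import Rotation as R
def cam(n):
    p=r.camera_params(n)
    K=np.array(p["mtx"],float)
    if n=="wrist":
        s=r.get_state(); T=np.eye(4); T[:3,:3]=R.from_euler('xyz',s["eef_rot"],degrees=True).as_matrix(); T[:3,3]=s["tcp_pos"]
        return K,T@np.array(p["mount"])
    M=np.eye(4); M[:3,:3]=cv2.Rodrigues(np.array(p["rvec"],float))[0]; M[:3,3]=np.ravel(p["tvec"])
    return K,np.linalg.inv(M)
def ray(c,uv):
    K,T=c; d=T[:3,:3]@np.linalg.solve(K,[uv[0],uv[1],1]); return T[:3,3],d
def onz(c,uv,z):
    o,d=ray(c,uv); return o+d*(z-o[2])/d[2]
def proj(c,P):
    K,T=c; q=np.linalg.inv(T)@np.append(P,1); q=K@q[:3]; return q[:2]/q[2]
def shot(n,f):
    c=cam(n); im=r.capture(n); cv2.imwrite("pics/"+f,cv2.cvtColor(im,cv2.COLOR_RGB2BGR)); return c,im
E
python3 - <<'E'
from h import *
for n in("top","side"):
    c,im=shot(n,n+"0.png"); print(n,c[1][:3,3].round(3),(c[1][:3,2]).round(2),c[0][0,0])
s=r.get_state();print(s); print(r.camera_params("wrist"))
E
```

```text
top [0.452 0.017 1.19 ] [ 0.11  0.02 -0.99] 385.0640120403816
side [-0.256  1.156  1.171] [ 0.46 -0.64 -0.61] 478.9854896053771
{'time_s': 0.1, 'joints': array([-5.07012627e+01,  2.05878814e+01,  6.39813786e-01, -1.91229623e-02,
       -7.01380602e+01, -1.65058849e+01]), 'qd': array([-0.09352489, -0.07852125,  0.11300911,  0.06994878, -0.08501175,
       -0.0927588 ]), 'joint_torque': array([-3.94386749e-03, -5.84162951e+01,  2.93747771e+01,  7.01545537e+00,
        1.01248693e-02, -7.91937191e-05]), 'tcp_pos': array([ 0.26128468, -0.62187778,  0.21721184]), 'eef_rot': array([ 1.79912313e+02, -7.23551193e-03, -1.57213653e+02]), 'contact_force': array([-0.15317514,  1.09298295,  0.20144014]), 'moment': array([ 0.02279323,  0.0100838 , -0.00086877]), 'gripper_force': 0.0, 'gripper_width': 0.08762720271249866}
{'mtx': array([[288.29262355,   0.        , 316.89111683],
       [  0.        , 288.29262355, 199.25896016],
       [  0.        ,   0.        ,   1.        ]]), 'mount': array([[ 1.99878427e-04, -9.56242289e-01, -2.92575880e-01,
         7.87571316e-02],
       [ 9.99999823e-01,  2.70111973e-05,  5.94885479e-04,
         9.61955163e-04],
       [-5.60951827e-04, -2.92575947e-01,  9.56242124e-01,
        -1.67431908e-01],
       [ 0.00000000e+00,  0.00000000e+00,  0.00000000e+00,
         1.00000000e+00]])}
```

View pics/top0.png

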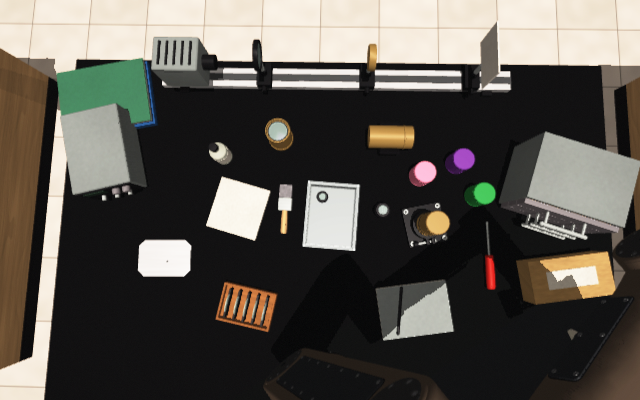

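View pics/side0.png

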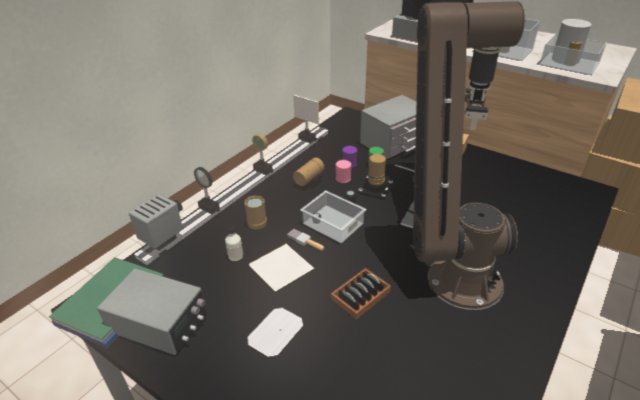

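The top view shows the brass cover at (434,222) on its black base plate, the card at (238,208), the tub at (331,215) with the eyepiece at (322,197), and the magnifier at (382,210). In the side view the cover is at (377,170). Next I'll measure them.

```bash
cat > m.py <<'E'
from h import *
def ld(n): return cv2.imread(f"pics/{n}0.png")
def blob(im,lo,hi,seed):
    m=cv2.inRange(cv2.cvtColor(im,cv2.COLOR_BGR2HSV),lo,hi)
    n,l,s,c=cv2.connectedComponentsWithStats(m)
    k=min([i for i in range(1,n) if s[i][4]>25],key=lambda i:np.hypot(*(c[i]-seed)))
    return (l==k).astype(np.uint8),s[k],c[k]
E
python3 - <<'E'
from m import *
ct,cs=cam("top"),cam("side"); t,s=ld("top"),ld("side")
B=((8,70,50),(28,255,255))
mt,st,at=blob(t,*B,(434,222)); ms,ss,as_=blob(s,*B,(377,170))
print(st,at,ss,as_)
o1,d1=ray(ct,at);o2,d2=ray(cs,as_)
A=np.stack([d1,-d2],1);x=np.linalg.lstsq(A,o2-o1,rcond=None)[0];print("tri",o1+d1*x[0],o2+d2*x[1])
h=[]
for P,name in((at,'c'),):pass
W=((0,0,150),(180,60,255))
mc,sc,ac=blob(t,*W,(238,208)); q=cv2.minAreaRect(np.argwhere(mc)[:,::-1].astype(np.float32))
print("card",sc,onz(ct,ac,.0015),[onz(ct,p,.0015)[:2].round(3) for p in cv2.boxPoints(q)])
mg,sg,ag=blob(t,(0,0,90),(180,60,255),(331,215)); q=cv2.minAreaRect(np.argwhere(mg)[:,::-1].astype(np.float32))
print("tub",sg,q,[onz(ct,p,.07)[:2].round(3) for p in cv2.boxPoints(q)])
im=np.vstack([np.hstack([cv2.resize(t[185:260,365:505],None,fx=2.8,fy=2.8,interpolation=2),cv2.resize(t[170:260,295:365],None,fx=2.8,fy=2.8,interpolation=2)[:210]]),cv2.resize(np.hstack([s[135:215,320:410],s[180:260,290:380]]),(588,262),interpolation=2)])
cv2.imwrite("pics/crop1.png",im)
E
```

```text
[417 210  34  26 701] [433.16833096 223.05278174] [368 154  19  32 486] [376.58847737 169.19547325]
tri [ 0.50462233 -0.28553995  0.09176657] [ 0.50480366 -0.28542763  0.09174434]
card [ 206  177   64   64 2679] [0.54261704 0.29294253 0.0015    ] [array([0.486, 0.391]), array([0.645, 0.351]), array([0.6  , 0.195]), array([0.443, 0.237])]
tub [ 302  180   58   71 3434] ((330.9228820800781, 215.21385192871094), (53.389427185058594, 66.94612121582031), 4.5739216804504395) [array([0.43 , 0.087]), array([0.625, 0.076]), array([ 0.616, -0.08 ]), array([ 0.421, -0.067])]
```

View pics/crop1.png

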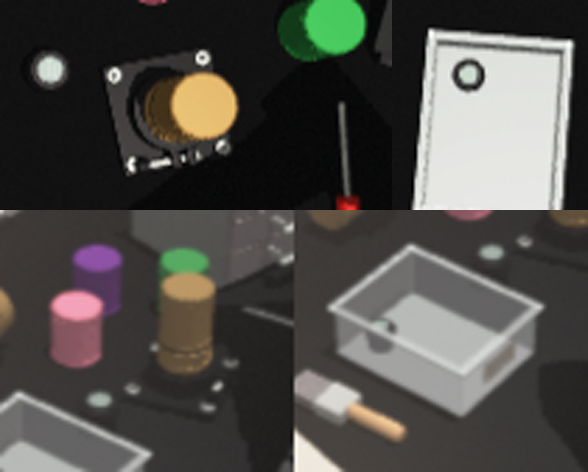

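The crop shows the cover's bright top disc at about (438,222.5) in the full frame. The housing's ears and thumbscrew are on the near side, and the eyepiece is in the tub's far left corner, at +x and slightly +y.

```bash
python3 - <<'E'
from m import *
ct=cam("top");t=ld("top")
m=cv2.inRange(cv2.cvtColor(t,cv2.COLOR_BGR2HSV),(8,70,200),(28,255,255));m[:, :410]=0;m[:,460:]=0;m[:205]=0;m[245:]=0
p=np.argwhere(m)[:,::-1].astype(np.float32);(u,rad)=cv2.minEnclosingCircle(p);print(u,rad,len(p))
C=onz(ct,u,.15);print("cover top",C,"r",(onz(ct,(u[0]+rad,u[1]),.15)-C)[:2])
a=[(365+x/2.8,185+y/2.8) for x,y in((114,75),(203,58),(223,147),(131,166))]
print("screws",[onz(ct,q,.01)[:2].round(3) for q in a],np.mean([onz(ct,q,.01) for q in a],0))
s=r.get_state();T=R.from_euler('xyz',s["eef_rot"],degrees=True)
print("shift tool mm",T.inv().apply(np.r_[C[:2],.25]-s["tcp_pos"])*1000, "az",np.degrees(np.arctan2(C[1],C[0])))
E
```

```text
(437.398193359375, 222.24850463867188) 11.246072769165039 390
cover top [ 0.50422571 -0.28081188  0.15      ] r [ 0.00063476 -0.02998007]
screws [array([ 0.541, -0.225]), array([ 0.562, -0.322]), array([ 0.466, -0.342]), array([ 0.443, -0.243])] [ 0.50286299 -0.28296755  0.01      ]
shift tool mm [-356.07009677  220.40749909  -32.49584402] az -29.11417810115563
```

```bash
python3 -m pendant '[[-100,60,-30,0,0,0.17],[-200,120,-33,0,0,0.5],[-300,180,-33,0,0,0.8],[-356,220,-33,0,0,1.047],[-356,220,-33,0,0,1.047],[-356,220,-33,0,0,1.047],[-356,220,-33,0,0,1.047],[-356,220,-33,0,0,1.047],[-356,220,-33,0,0,1.047],[-356,220,-33,0,0,1.047]]' 87.6
cat > brass.py <<'E'
from m import *
import sys
def top_disc(f,z):
    c,im=shot("wrist",f); hsv=cv2.cvtColor(im,cv2.COLOR_RGB2HSV)
    s=r.get_state(); print(s["tcp_pos"],s["eef_rot"],s["joints"].round(1),s["time_s"])
    return c,im,hsv
E
python3 - <<'E'
from brass import *
c,im,h=top_disc("w1.png",.15); print(proj(c,(.504,-.282,.15)))
E
```

```text
time_s: 1.35
tcp_pos: [0.5037, -0.2824, 0.2508]
eef_rot: [-180.0, -0.0, 142.7]
contact_force: [0.3, -0.6, 1.0]
gripper_width: 0.0875
gripper_force: 0.0
[ 0.50364449 -0.2825498   0.25090942] [-1.79988023e+02 -2.10732145e-02  1.42711350e+02] [  -9.9   10.3   -9.     0.   -70.7 -117.4] 1.4
[316.26010562 197.29028728]
```

View pics/w1.png

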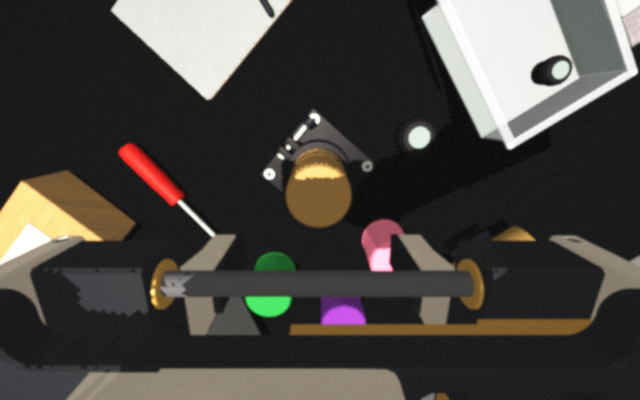

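The wrist view shows the cover's top disc centred near (319,194), against a predicted (316,197), so the estimate is within about 3 mm. I'll refine from its edges.

```bash
python3 - <<'E'
from m import *
im=cv2.imread("pics/w1.png");hs=cv2.cvtColor(im,cv2.COLOR_BGR2HSV);c=cam("wrist")
m,s,a=blob(im,(8,80,50),(28,255,255),(319,190));print(s,a)
p=np.argwhere(m)[:,::-1]
for y in range(175,230,6):
    x=p[p[:,1]==y][:,0]; print(y,x.min() if len(x) else 0,x.max() if len(x) else 0,im[y,319])
W=np.array([onz(c,q,.15)[:2] for q in cv2.convexHull(p.astype(np.int32))[:,0] if q[1]>192])
from scipy.optimize import least_squares
f=least_squares(lambda v:np.hypot(*(W-v[:2]).T)-v[2],[.504,-.282,.032],loss='soft_l1',f_scale=.001);print(f.x,len(W),abs(f.fun).max())
s=r.get_state();T=R.from_euler('xyz',s["eef_rot"],degrees=True)
print(T.inv().apply(np.r_[f.x[:2],.131]-s["tcp_pos"])*1000)
E
```

```text
[ 285  148   67   80 4189] [317.96514681 188.97588923]
175 290 346 [144 234 253]
181 288 349 [ 48  92 124]
187 286 351 [ 51  95 127]
193 285 351 [ 51  94 124]
199 285 351 [ 48  94 125]
205 286 350 [ 50  92 126]
211 289 347 [ 50  91 125]
217 293 343 [ 49  94 124]
223 301 335 [ 49  94 124]
229 0 0 [28 31 32]
[ 0.5045404  -0.28052739  0.03247419] 17 0.0001736539039523463
[  0.46836043   2.17685244 119.90914353]
```

```bash
python3 -m pendant '[[0.5,2,40,0,0,0],[0.5,2,75,0,0,0],[0.5,2,105,0,0,0],[0.5,2,120,0,0,0],[0.5,2,120,0,0,0],[0.5,2,120,0,0,0]]' 87.6 && python3 -m pendant '[[0,0,0,0,0,0],[0,0,0,0,0,0],[0,0,0,0,0,0],[0,0,0,0,0,0],[0,0,0,0,0,0],[0,0,0,0,0,0]]' 55 60
```

```text
time_s: 2.15
tcp_pos: [0.5059, -0.2802, 0.1323]
eef_rot: [180.0, 0.1, 142.8]
contact_force: [0.5, -0.1, 0.2]
gripper_width: 0.0876
gripper_force: 0.0
time_s: 2.9
tcp_pos: [0.5047, -0.2806, 0.1318]
eef_rot: [-179.9, 0.0, 142.8]
contact_force: [-2.8, -4.5, 4.3]
gripper_width: 0.0623
gripper_force: 60.0
```

```bash
python3 -m pendant '[[0,0,-0.4,0,0,-0.12],[0,0,-0.8,0,0,-0.24],[0,0,-1.2,0,0,-0.36],[0,0,-1.6,0,0,-0.48],[0,0,-2,0,0,-0.6],[0,0,-2,0,0,-0.6]]' 55 60; python3 -c "
from h import *
s=r.get_state();print(s['joints'].round(1),s['moment'].round(2),s['contact_force'].round(1))
c,im=shot('wrist','w2.png')"
```

```text
time_s: 3.65
tcp_pos: [0.5049, -0.28, 0.1337]
eef_rot: [-180.0, -0.0, 177.2]
contact_force: [-3.3, -1.3, 5.0]
gripper_width: 0.0627
gripper_force: 60.0
[ -9.6  15.4 -18.5   0.  -56.1 -83.2] [-0.37  1.18  0.43] [-3.3 -1.3  5. ]
```

View pics/w2.png

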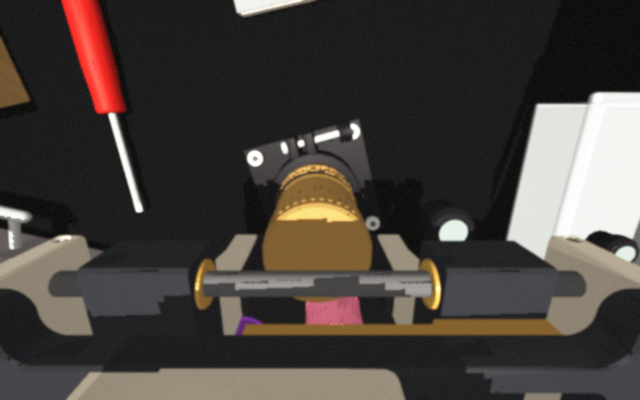

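The cover is between the pads and turning against low resistance. I'll carry on unscrewing.

```bash
python3 -m pendant '[[0,0,-0.5,0,0,-0.15],[0,0,-1,0,0,-0.3],[0,0,-1.5,0,0,-0.45],[0,0,-2,0,0,-0.6],[0,0,-2.5,0,0,-0.75],[0,0,-3,0,0,-0.9],[0,0,-3.5,0,0,-1.05],[0,0,-4,0,0,-1.2],[0,0,-4.5,0,0,-1.35],[0,0,-5,0,0,-1.5],[0,0,-5.5,0,0,-1.65],[0,0,-6,0,0,-1.8],[0,0,-6.5,0,0,-1.95],[0,0,-7,0,0,-2.1],[0,0,-7.5,0,0,-2.25],[0,0,-8,0,0,-2.4],[0,0,-8.5,0,0,-2.55],[0,0,-9,0,0,-2.7],[0,0,-9.5,0,0,-2.85],[0,0,-9.5,0,0,-2.85]]' 55 60; python3 -c "
from h import *
s=r.get_state();print(s['joints'].round(1),s['moment'].round(2),s['contact_force'].round(1))"
```

```text
time_s: 6.2
tcp_pos: [0.5044, -0.2807, 0.1419]
eef_rot: [179.9, 0.1, -19.6]
contact_force: [-2.5, -7.6, -3.4]
gripper_width: 0.0624
gripper_force: 60.0
[ -9.6  15.  -17.9   0.1 -57.2  80. ] [-3.27  0.9   0.04] [-2.5 -7.6 -3.4]
```

```bash
python3 -m pendant '[[0,0,-0.5,0,0,-0.15],[0,0,-1,0,0,-0.3],[0,0,-1.5,0,0,-0.4],[0,0,-4,0,0,-0.4],[0,0,-7,0,0,-0.4],[0,0,-7,0,0,-0.4]]' 55 60; python3 -c "
from h import *
s=r.get_state();print(s['joints'].round(1),s['moment'].round(2),s['contact_force'].round(1))"
```

```text
time_s: 6.95
tcp_pos: [0.5054, -0.2804, 0.1492]
eef_rot: [179.9, 0.0, 3.2]
contact_force: [-0.2, -6.0, -3.4]
gripper_width: 0.0626
gripper_force: 60.0
[-9.600e+00  1.460e+01 -1.740e+01  1.000e-01 -5.800e+01  1.028e+02] [-2.45  0.13 -0.08] [-0.2 -6.  -3.4]
```

```bash
python3 -m pendant '[[0,0,-15,0,0,0],[0,0,-35,0,0,0],[0,0,-55,0,0,0],[0,0,-75,0,0,0],[0,0,-88,0,0,0],[0,0,-88,0,0,0]]' 55 60 && python3 -m pendant '[[3,-20,0,0,0,0],[8,-60,0,0,0,0],[14,-110,0,0,0,0],[20,-160,0,0,0,0],[26,-210,0,0,0,0],[32,-260,0,0,0,0],[38,-310,0,0,0,0],[45,-360,0,0,0,0],[51,-410,0,0,0,0],[57,-460,0,0,0,0],[63,-510,0,0,0,0],[68,-550,0,0,0,0],[70,-571,0,0,0,0],[70,-571,0,0,0,0],[70,-571,0,0,0,0]]'; python3 - <<'E'
from h import *
for n in("top","wrist"):
    c,im=shot(n,n+"3.png")
a,b=cv2.imread("pics/top3.png"),cv2.imread("pics/wrist3.png")
cv2.imwrite("pics/crop3.png",np.hstack([cv2.resize(a[130:280,180:480],(400,200),interpolation=2),cv2.resize(b,(400,250))[:200]]) if 0 else np.vstack([cv2.resize(a[130:280,180:480],(600,300),interpolation=2),cv2.resize(b[:300],(600,281))]))
E
```

```text
time_s: 7.7
tcp_pos: [0.5058, -0.2796, 0.2384]
eef_rot: [180.0, -0.1, 3.4]
contact_force: [0.2, 0.0, -2.7]
gripper_width: 0.0622
gripper_force: 60.0
time_s: 9.57
tcp_pos: [0.5409, 0.2939, 0.2371]
eef_rot: [180.0, 0.0, 3.4]
contact_force: [0.6, 0.3, -2.5]
gripper_width: 0.0624
gripper_force: 60.0
```

View pics/crop3.png

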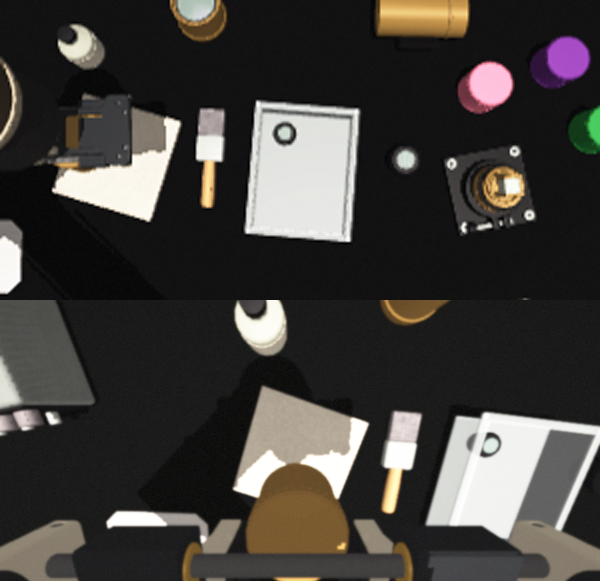

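The cover is off and held over the card. The prism is still in the housing with nothing around it disturbed. I'll lower the cover.

```bash
python3 -m pendant '[[1,0,30,0,0,0],[2,0,70,0,0,0],[2,0,110,0,0,0],[2,0,145,0,0,0],[2,0,165,0,0,0],[2,0,172,0,0,0],[2,0,174,0,0,0],[2,0,174,0,0,0]]' && python3 -m pendant '[[0,0,1,0,0,0],[0,0,2,0,0,0],[0,0,3,0,0,0],[0,0,3,0,0,0]]'
```

```text
time_s: 10.68
tcp_pos: [0.5439, 0.2949, 0.0646]
eef_rot: [-179.9, -0.1, 3.4]
contact_force: [0.4, 0.5, -2.2]
gripper_width: 0.0626
gripper_force: 60.0
time_s: 11.18
tcp_pos: [0.5433, 0.2946, 0.0605]
eef_rot: [180.0, 0.0, 3.4]
contact_force: [-0.6, -0.0, -3.4]
gripper_width: 0.0626
gripper_force: 60.0
```

```bash
python3 -m pendant '[[0,0,0.7,0,0,0],[0,0,1.4,0,0,0],[0,0,1.4,0,0,0]]'; python3 -m pendant '[[0,0,0.7,0,0,0],[0,0,1.2,0,0,0],[0,0,1.2,0,0,0]]'
```

```text
time_s: 11.55
tcp_pos: [0.5433, 0.2946, 0.059]
eef_rot: [180.0, 0.0, 3.4]
contact_force: [-0.2, 0.1, -2.7]
gripper_width: 0.0629
gripper_force: 60.0
time_s: 11.92
tcp_pos: [0.5434, 0.2946, 0.058]
eef_rot: [-180.0, -0.0, 3.4]
contact_force: [0.2, -0.4, -2.9]
gripper_width: 0.0625
gripper_force: 60.0
```

```bash
python3 -m pendant '[[0,0,0.6,0,0,0],[0,0,1.2,0,0,0],[0,0,1.2,0,0,0]]'; python3 -m pendant '[[0,0,0.7,0,0,0],[0,0,1.2,0,0,0],[0,0,1.2,0,0,0]]'
```

```text
time_s: 12.3
tcp_pos: [0.5437, 0.2947, 0.0579]
eef_rot: [-180.0, -0.1, 3.4]
contact_force: [-2.1, -0.5, 6.3]
gripper_width: 0.0625
gripper_force: 60.0
time_s: 12.68
tcp_pos: [0.5439, 0.2948, 0.0578]
eef_rot: [-180.0, -0.1, 3.4]
contact_force: [-5.2, -2.0, 15.5]
gripper_width: 0.0625
gripper_force: 60.0
```

```bash
python3 -m pendant '[[0,0,-1,0,0,0],[0,0,-1.4,0,0,0]]' && python3 -m pendant '[[0,0,-1.4,0,0,0],[0,0,-1.4,0,0,0],[0,0,-1.4,0,0,0],[0,0,-1.4,0,0,0],[0,0,-1.4,0,0,0]]' 87.6 && python3 -m pendant '[[0,0,-15,0,0,0],[0,0,-45,0,0,0],[0,0,-85,0,0,0],[0,0,-125,0,0,0],[0,0,-165,0,0,0],[0,0,-180,0,0,0],[0,0,-180,0,0,0]]'; python3 - <<'E'
from h import *
c,im=shot("wrist","wrist4.png")
ct,t=shot("top","top4.png")
cv2.imwrite("pics/crop4.png",np.vstack([cv2.resize(cv2.imread("pics/wrist4.png")[:300],(600,281)),np.hstack([cv2.resize(cv2.imread("pics/top4.png")[195:250,395:455],(300,275),interpolation=2),cv2.resize(cv2.imread("pics/top4.png")[170:260,295:365],(300,275),interpolation=2)])]))
for q in((.486,.391),(.645,.351),(.6,.195),(.443,.237)): print(proj(c,(*q,.0015)))
print(proj(c,(.544,.295,.0765)),r.get_state()["joints"].round(1))
E
```

```text
time_s: 12.92
tcp_pos: [0.5437, 0.2947, 0.0579]
eef_rot: [-180.0, -0.1, 3.4]
contact_force: [-2.2, -0.8, 5.1]
gripper_width: 0.0626
gripper_force: 60.0
time_s: 13.55
tcp_pos: [0.5433, 0.2946, 0.0582]
eef_rot: [180.0, 0.0, 3.4]
contact_force: [0.3, 0.2, 0.2]
gripper_width: 0.0875
gripper_force: 0.0
time_s: 14.42
tcp_pos: [0.5436, 0.2949, 0.24]
eef_rot: [-179.9, -0.1, 3.4]
contact_force: [0.2, -0.0, -1.3]
gripper_width: 0.0873
gripper_force: 0.0
[250.9917063  204.05838324]
[280.42361863  91.55565631]
[393.0854916  133.49216417]
[351.86832498 236.46305295]
[318.17794892 181.53002303] [ 46.5  14.6  -5.2  -0.  -70.3  46.8]
```

View pics/crop4.png

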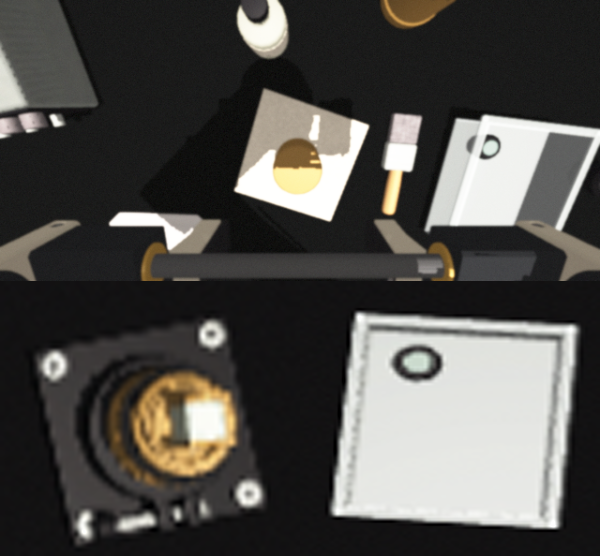

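The cover stands upright in the middle of the card. Back over the housing to see the prism.

```bash
python3 -m pendant '[[-3,20,0,0,0,0],[-8,70,0,0,0,0],[-15,130,-5,0,0,0],[-23,190,-10,0,0,0],[-31,250,-10,0,0,0],[-39,310,-10,0,0,0],[-47,370,-10,0,0,0],[-55,430,-10,0,0,0],[-63,490,-10,0,0,0],[-70,545,-10,0,0,0],[-74,573,-10,0,0,0],[-74,573,-10,0,0,0],[-74,573,-10,0,0,0],[-74,573,-10,0,0,0]]'; python3 - <<'E'
from h import *
c,im=shot("wrist","wrist5.png")
print(proj(c,(.5045,-.2805,.143)),proj(c,(.5045,-.2805,.099)))
cv2.imwrite("pics/crop5.png",cv2.resize(cv2.imread("pics/wrist5.png")[130:260,240:400],(800,650)[:2] if 0 else (736,598),interpolation=2))
E
```

```text
time_s: 16.27
tcp_pos: [0.5032, -0.281, 0.2482]
eef_rot: [-180.0, 0.0, 3.5]
contact_force: [0.9, -0.7, 0.5]
gripper_width: 0.0876
gripper_force: 0.0
[317.72291852 194.17211006] [317.6373776  183.38983702]
```

View pics/crop5.png

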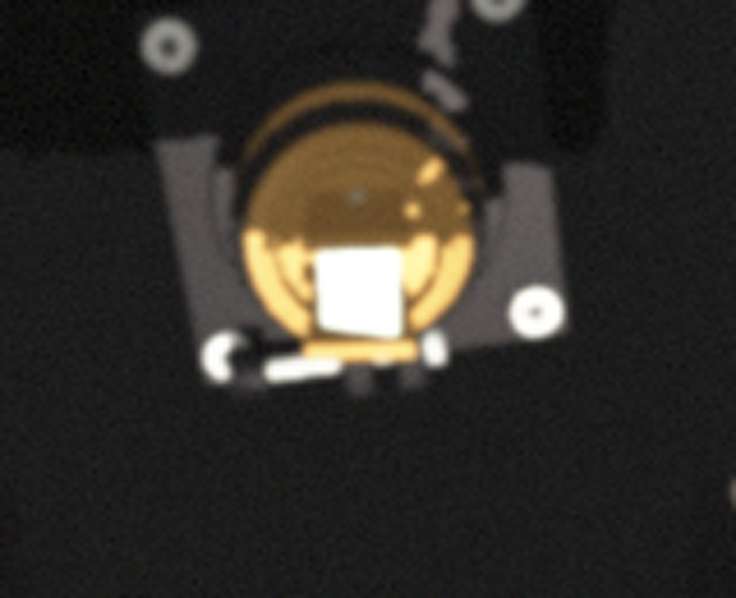

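The wrist crop shows the near plate's bright top edge, crop (303..417, 350), with the white glass behind it. So the plates face roughly along tool x, which is world x. I'll fit that edge for angle and centre.

```bash
python3 - <<'E'
from h import *
im=cv2.imread("pics/wrist5.png");c=cam("wrist");s=r.get_state()
g=cv2.resize(im[130:260,240:400],(640,520),interpolation=2);hs=cv2.cvtColor(g,cv2.COLOR_BGR2HSV)
b=cv2.inRange(hs,(8,70,150),(28,255,255)); b[:290]=0;b[330:]=0
w=cv2.inRange(hs,(0,0,200),(180,45,255))
n,l,st,ce=cv2.connectedComponentsWithStats(b);k=1+st[1:,4].argmax();print(st[k],ce[k])
P=np.argwhere(l==k)[:,::-1]; P=P[P[:,1]>st[k][1]+1]
W=lambda u:onz(c,(240+u[0]/4+ -.375,130+u[1]/4-.375),.143)[:2]
for x in range(st[k][0],st[k][0]+st[k][2],8):
    y=P[P[:,0]==x][:,1]; print(x,y.min() if len(y) else 0,y.max() if len(y) else 0,end='; ')
low=np.array([W((x,P[P[:,0]==x][:,1].max()+.5)) for x in range(st[k][0]+8,st[k][0]+st[k][2]-8)])
v=cv2.fitLine(low.astype(np.float32),cv2.DIST_HUBER,0,1e-4,1e-4).ravel();print("\nlower edge dir deg",np.degrees(np.arctan2(v[1],v[0])),v)
x0,x1=st[k][0],st[k][0]+st[k][2]
e0,e1=W((x0,ce[k][1])),W((x1,ce[k][1]));print("len",np.hypot(*(e1-e0)))
d=v[:2]; nrm=np.array([-d[1],d[0]]); nrm*=np.sign(nrm[0]); mid=(e0+e1)/2; mid=mid+nrm*np.dot(v[2:]-mid,nrm)
print("centre",mid+nrm*.014,"normal deg",np.degrees(np.arctan2(nrm[1],nrm[0])),"yaw",s["eef_rot"][2],s["tcp_pos"])
E
```

```text
[ 255  290  110   27 2031] [315.08714919 303.20876416]
255 0 0; 263 292 308; 271 295 310; 279 295 309; 287 295 309; 295 295 313; 303 292 315; 311 292 315; 319 293 315; 327 294 315; 335 295 313; 343 295 314; 351 292 314; 359 295 313; 
lower edge dir deg 89.77186 [ 0.00398177  0.9999921   0.49043822 -0.28148153]
len 0.02739988059505915
centre [ 0.50444177 -0.28061796] normal deg -0.22813949 yaw 3.4601382000534415 [ 0.50337875 -0.28095275  0.24835805]
```

```bash
python3 -m pendant '[[1,0,5,0,0,0.18],[1,0,10,0,0,0.36],[1,0,15,0,0,0.54],[1,0,20,0,0,0.72],[1,0,25,0,0,0.9],[1,0,30,0,0,1.08],[1,0,35,0,0,1.26],[1,0,40,0,0,1.44],[1,0,45,0,0,1.571],[1,0,50,0,0,1.571],[1,0,70,0,0,1.571],[1,0,95,0,0,1.571],[1,0,115,0,0,1.571],[1,0,121,0,0,1.571],[1,0,121,0,0,1.571],[1,0,121,0,0,1.571]]' 60; python3 - <<'E'
from h import *
c,im=shot("wrist","wrist6.png");ct,t=shot("top","top6.png"); cs,t=shot("side","side6.png")
a=cv2.imread("pics/wrist6.png")[120:300,200:440];b=cv2.imread("pics/side6.png")[120:210,330:450]
cv2.imwrite("pics/crop6.png",np.hstack([cv2.resize(a,(480,360)),cv2.resize(b,(320,240)) if 0 else cv2.resize(b,(320,360),interpolation=2)]))
E
```

```text
time_s: 18.32
tcp_pos: [0.505, -0.2818, 0.1283]
eef_rot: [-179.9, -0.0, -86.6]
contact_force: [-0.4, 0.8, 0.8]
gripper_width: 0.0601
gripper_force: 0.0
```

View pics/crop6.png

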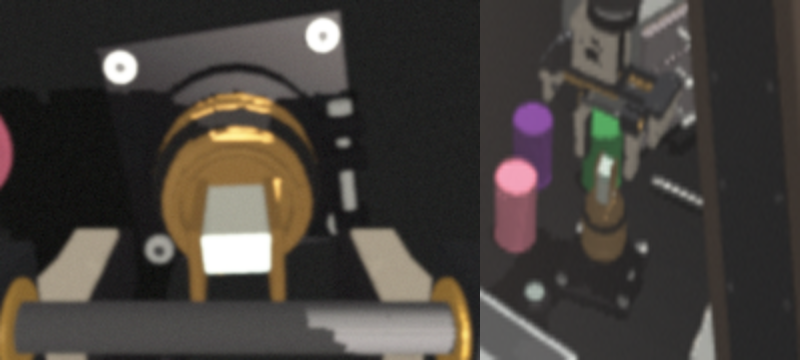

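The plates appear at crop x≈196 and 278, centred between the two fingers and parallel to the pads, so I'll close.

```bash
python3 -m pendant '[[0,0,0,0,0,0],[0,0,0,0,0,0],[0,0,0,0,0,0],[0,0,0,0,0,0],[0,0,0,0,0,0],[0,0,0,0,0,0],[0,0,0,0,0,0]]' 20 20 && python3 -m pendant '[[0,0,-2,0,0,0],[0,0,-6,0,0,0],[0,0,-12,0,0,0],[0,0,-20,0,0,0],[0,0,-35,0,0,0],[0,0,-55,0,0,0],[0,0,-75,0,0,0],[0,0,-90,0,0,0],[0,0,-90,0,0,0]]'; python3 - <<'E'
from h import *
ct,t=shot("top","top7.png"); print(r.get_state()["joints"].round(1))
c,im=shot("wrist","wrist7.png")
# tub floor/rim from the unobstructed top4 view
t=cv2.imread("pics/top4.png")
m=cv2.inRange(t,(90,90,90),(255,255,255));n,l,st,ce=cv2.connectedComponentsWithStats(m);k=l[215,331]
ep=cv2.inRange(t,(0,0,0),(70,70,70));ep[:188]=0;ep[206:]=0;ep[:,:312]=0;ep[:,332:]=0
y,x=np.nonzero(ep);print("eyepiece px",x.mean(),y.mean(),len(x),onz(ct,(x.mean(),y.mean()),.02))
# rim inner/outer corners read from crop4 (scale 300/70, 275/90; offset 300,281)
for nm,q in(("outer",((357,312),(578,327),(560,527),(332,516))),):
    w=[onz(ct,(295+(a-300)*70/300,170+(b-281)*90/275),.07)[:2] for a,b in q];print(np.round(w,3),np.mean(w,0))
E
```

```text
time_s: 19.35
tcp_pos: [0.5044, -0.2817, 0.1273]
eef_rot: [180.0, -0.0, -86.6]
contact_force: [-1.1, 1.5, -0.3]
gripper_width: 0.0278
gripper_force: 19.8
time_s: 20.48
tcp_pos: [0.5051, -0.2819, 0.219]
eef_rot: [-179.8, -0.0, -86.6]
contact_force: [-0.5, 0.3, -2.8]
gripper_width: 0.0281
gripper_force: 19.8
[ -9.8  11.4 -12.   -0.  -66.5  13.2]
eyepiece px 321.6666666666667 197.07692307692307 39 [0.58022034 0.03286596 0.02      ]
[[ 0.624  0.073]
 [ 0.612 -0.079]
 [ 0.422 -0.069]
 [ 0.429  0.085]] [0.52183959 0.00230013]
```

```bash
python3 -m pendant '[[-12,0,0,0,0,0],[-40,0,0,0,0,0],[-75,0,0,0,0,0],[-110,0,0,0,0,0],[-145,0,0,0,0,0],[-180,1,0,0,0,0],[-215,1,0,0,0,0],[-250,1,0,0,0,0],[-275,1,0,0,0,0],[-284,1,0,0,0,0],[-284,1,0,0,0,0],[-284,1,0,0,0,0]]'; python3 - <<'E'
from h import *
print(r.get_state()["joints"].round(1))
c,im=shot("wrist","wrist8.png");ct,t=shot("top","top8.png")
a=cv2.imread("pics/wrist8.png");b=cv2.imread("pics/top8.png")
cv2.imwrite("pics/crop8.png",np.vstack([cv2.resize(a[:330],(560,289)),cv2.resize(b[150:280,230:480],(560,291),interpolation=2)]))
for q in((.487,.002,.003),(.435,.002,.07)): print(proj(c,q)*560/640)
E
```

```text
time_s: 22.08
tcp_pos: [0.4865, 0.0012, 0.2172]
eef_rot: [180.0, -0.0, -86.6]
contact_force: [-0.5, -0.0, -0.6]
gripper_width: 0.0279
gripper_force: 19.8
[ 23.4   2.6 -22.4   0.  -65.  -20. ]
[276.92420413 150.75382642]
[317.20908355 163.67475199]
```

View pics/crop8.png

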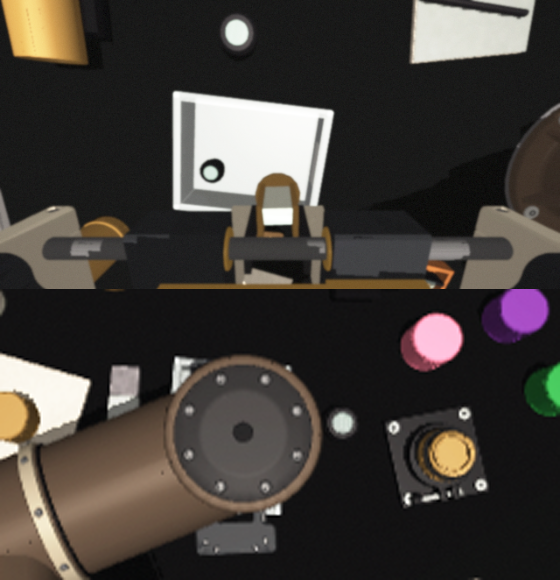

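The prism is upright in the grip. The target floor point, at crop (277,151), lies inside the tub clear of the eyepiece at (211,170). I'll shift 10 mm away from the near wall and lower.

```bash
python3 -m pendant '[[0,-5,10,0,0,0],[0,-10,30,0,0,0],[0,-10,60,0,0,0],[0,-10,90,0,0,0],[0,-10,120,0,0,0],[0,-10,145,0,0,0],[0,-10,160,0,0,0],[0,-10,168,0,0,0],[0,-10,171,0,0,0],[0,-10,171,0,0,0]]' && python3 -m pendant '[[0,0,1,0,0,0],[0,0,2,0,0,0],[0,0,3,0,0,0],[0,0,3,0,0,0]]'
```

```text
time_s: 23.42
tcp_pos: [0.4969, 0.0023, 0.0465]
eef_rot: [-180.0, 0.0, -86.6]
contact_force: [-0.1, -1.1, -1.9]
gripper_width: 0.0279
gripper_force: 19.8
time_s: 23.92
tcp_pos: [0.4966, 0.0024, 0.0434]
eef_rot: [180.0, 0.0, -86.6]
contact_force: [0.2, 0.0, -1.4]
gripper_width: 0.0278
gripper_force: 19.8
```

```bash
python3 -m pendant '[[0,0,0.6,0,0,0],[0,0,1,0,0,0],[0,0,1,0,0,0]]'
```

```text
time_s: 24.3
tcp_pos: [0.4966, 0.0023, 0.0423]
eef_rot: [180.0, -0.0, -86.6]
contact_force: [0.1, -0.2, -2.4]
gripper_width: 0.0277
gripper_force: 19.8
```

```bash
python3 -m pendant '[[0,0,0.5,0,0,0],[0,0,1,0,0,0],[0,0,1,0,0,0]]';python3 -m pendant '[[0,0,0.4,0,0,0],[0,0,0.7,0,0,0],[0,0,0.7,0,0,0]]'
```

```text
time_s: 24.68
tcp_pos: [0.4966, 0.0023, 0.0413]
eef_rot: [180.0, -0.0, -86.6]
contact_force: [0.5, -0.2, -1.6]
gripper_width: 0.0278
gripper_force: 19.8
time_s: 25.05
tcp_pos: [0.4967, 0.0023, 0.0413]
eef_rot: [-180.0, -0.0, -86.6]
contact_force: [-2.9, 0.5, 8.0]
gripper_width: 0.0278
gripper_force: 19.8
```

Contact is at the expected height. I'll back off the push slightly, open to 44 mm and rise.

```bash
python3 -m pendant '[[0,0,-0.5,0,0,0],[0,0,-0.5,0,0,0]]' && python3 -m pendant '[[0,0,0,0,0,0],[0,0,0,0,0,0],[0,0,0,0,0,0],[0,0,0,0,0,0]]' 44 && python3 -m pendant '[[0,0,-10,0,0,0],[0,0,-30,0,0,0],[0,0,-60,0,0,0],[0,0,-100,0,0,0],[0,0,-140,0,0,0],[0,0,-180,0,0,0],[0,0,-190,0,0,0],[0,0,-190,0,0,0]]'; python3 - <<'E'
from h import *
shot("wrist","wrist9.png");shot("side","side9.png")
a=cv2.imread("pics/wrist9.png");b=cv2.imread("pics/side9.png")
cv2.imwrite("pics/crop9.png",np.vstack([cv2.resize(a[:300],(560,262)),cv2.resize(b[120:300,230:420],(340,322),interpolation=2).copy() if 0 else cv2.resize(b[130:290,210:490],(560,320),interpolation=2)]))
E
```

```text
time_s: 25.3
tcp_pos: [0.4967, 0.0023, 0.0413]
eef_rot: [-180.0, 0.0, -86.6]
contact_force: [-0.9, 0.3, 2.5]
gripper_width: 0.0279
gripper_force: 19.8
time_s: 25.8
tcp_pos: [0.4966, 0.0023, 0.0411]
eef_rot: [180.0, -0.0, -86.6]
contact_force: [0.3, 0.2, 0.1]
gripper_width: 0.0438
gripper_force: 0.0
time_s: 26.8
tcp_pos: [0.4967, 0.0024, 0.2319]
eef_rot: [-179.9, 0.0, -86.6]
contact_force: [-0.2, 0.1, -0.7]
gripper_width: 0.0441
gripper_force: 0.0
```

View pics/crop9.png

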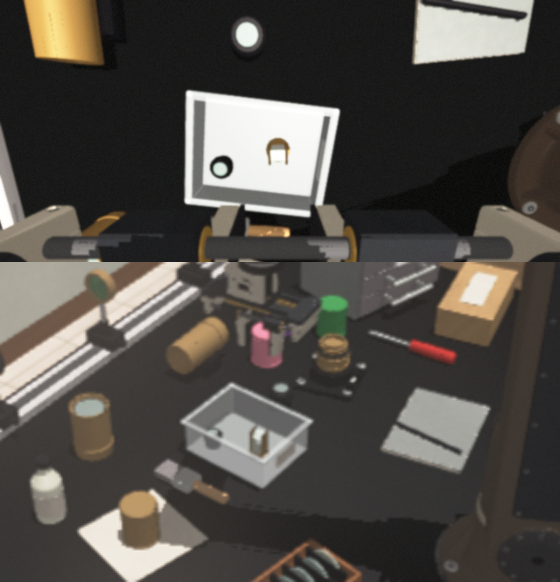

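The prism stands upright on the tub floor at wrist crop (278,152), well clear of the eyepiece. The cover stands on the card at side crop (140,520). The gripper is clear, so I'm handing in.

```bash
python3 -c "
from plant import r
print(r.close_job())"
```

```text
the job is handed in; nothing more can be done
None
```

The job is handed in at about 27 s of the 72 s: the cover stands open end down on the card, and the prism stands upright on the tub floor, lifted out by its side plates.

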